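# Lock the medicine box: line up the slotted disc and push the bolt home

## Task

Lock the grey steel medicine box on the desk: push the peg on its slotted disc round until the slot lines up with the sliding bolt, then push the bolt by its upright tab through the slot and fully home into the keeper on the lid. Only push with the fingertips: do not pick up or shift the box, leave everything else on the desk standing where it is, and draw back clear when it is locked.

Things in the scene. Friction and masses are not known exactly. Their poses are not given: they have to be found in the camera images.
- lockbox: grey steel medicine box, 200 (x) x 370 (y) x 85 mm high, 3.6 kg, loose (slides at about 20 N). Origin: centre of its underside, on the desk. The bolt slides along its +y on the line x = 0, on the flat top 85 mm above the desk, between two rails (|x| up to 15.5 mm, y -180 to 0, 99 mm high); disc axis at x = 0, y = 45 mm; the lid with the keeper is at the +y end
- disc_axis (a point): point on the disc's upright axis, level with the disc's top, 107 mm above the desk. The disc is steel, 80 mm across, with a straight slot 22 mm wide cut right across it and open at the top (slot floor 89 mm above the desk)
- disc (a joint): disc angle, rad, counter-clockwise from above. 0: slot along the bolt, peg on the box's +x side; pi/2: slot crosswise, peg on the +y side; pi: slot along the bolt again, peg on the -x side. 0 and pi are both lined up; either will do. Starts at 0.6 to 2.5, turns -0.35 to 3.49, stays where left, takes 0.08 N m. The bolt's nose enters within about 0.15 of lined up; farther off the disc blocks it
- peg_top (a point): centre of the top of the upright round steel peg on the disc, 14 mm across and 32 mm high above the disc's top (its top is 139 mm above the desk), 27 mm from the disc's axis, square to the slot
- bolt (a joint): how far the bolt has been pushed in m along the box's +y: starts at 0 to 0.010 (drawn back, its nose 6 to 16 mm short of the disc), fully home against its stop at 0.126. It takes about 3 N to slide and stays where it is left
- tab_back (a point): on the top edge of the rear (-y) face of the bolt's upright tab, on its centre line, 144 mm above the desk. The tab is a steel plate 32 mm wide (x), 8 mm thick (y, ahead of this point), 102 to 144 mm above the desk; push its rear face towards the box's +y. With the bolt drawn back the face is 180 mm from the disc's axis
- keeper (a point): centre of the top of the keeper, a steel staple 33 (x) x 24 (y) mm on the lid, 108 mm above the desk; the bolt enters it from the disc side
- bolt_nose (a point): tip of the bolt's nose, on its centre line, 97 mm above the desk. The bolt is a steel bar 10 mm wide and 11 mm high; its last 14 mm taper to 4 mm wide
- pill_jar: white medicine jar, 44 mm across, 70 mm high, standing on the lid of the lock box. Not part of the job. Origin: centre of its underside
- eraser: white eraser, 22 x 50 x 13 mm, lying on the deck of the lock box. Not part of the job. Origin: centre of its underside
- tape_roll: small roll of tape, 52 mm across, 19 mm high, lying on the deck of the lock box. Not part of the job. Origin: centre of its underside
- glue_bottle: slim bottle with a red cap, 36 mm across, 115 mm high, standing off the bolt end of the lock box. Not part of the job. Origin: centre of its underside
- mug: white mug, 80 mm across, 90 mm high, behind the lock box. Not part of the job. Origin: centre of its underside
- notebook: notebook, 107 x 150 x 20 mm, lying behind the lock box. Not part of the job. Origin: centre of its underside
- stapler: black stapler, 120 x 36 x 42 mm, lying on the desk off the lid end of the lock box. Not part of the job. Origin: centre of its underside

How it is judged (in metres and radians):
On the way, in this order (a step that is already met when the one before it is completed fails the run):
1. the disc's slot is turned in line with the bolt (within 0.2 rad) ((value of joint disc between -0.2 and 0.2 rad or value of joint disc between 2.94 and 3.34 rad)), for 0.1 s.
2. the bolt is pushed through the slot and home in the keeper (value of joint bolt above 0.12 m), for 0.2 s.
At the end, for the whole second after the job is handed in: The bolt is at least 120 mm along its 126 mm travel, through the disc's slot and in the keeper, with the slot in line within 0.2 rad; bolt and box are at rest, and the box stands level on the desk where it was (within 40 mm) (value of joint bolt above 0.12 m and (value of joint disc between -0.2 and 0.2 rad or value of joint disc between 2.94 and 3.34 rad) and velocity of joint bolt below 0.01 m/s and linear speed of lockbox below 0.01 m/s and distance of lockbox from where it was at the start of the episode below 0.04 m and angle between lockbox's own z axis and vertical below 0.05 rad); the robot touches nothing.
It fails at once if the lock box is lifted (10 mm) or tipped (height (world z) of lockbox above 0.01 m or angle between lockbox's own z axis and vertical above 0.08 rad).
It fails at once if the lock box is shifted by more than 40 mm (distance of lockbox from where it was at the start of the episode above 0.04 m).
It fails at once if another thing on the desk or on the box is picked up, knocked over or moved by more than 40 mm (distance of any of pill_jar, eraser, tape_roll, glue_bottle, mug, notebook, stapler from where it was at the start of the episode above 0.04 m or angle between any of pill_jar, eraser, tape_roll, glue_bottle, mug, notebook, stapler's own z axis and vertical above 0.5 rad).
It also fails if it takes over 48 s, if anything falls off the work surface, if the arm or the gripper's body presses on something with over 40 N, if the wrist force passes 120 N, or if a joint passes its speed limit or range.

## Robot

A 7-joint arm with a two-finger parallel gripper is mounted at the origin on the work surface. World frame = base frame: x ahead of the robot, y to its left, z up, the work surface at z = 0. Lengths are in mm, angles in rad, forces in N, time in s.
With the tool pointing down it reaches from about 400 to 900 mm from the base axis. Payload 5.5 kg.
Tool frame: the origin (TCP) lies at the very end of the fingers, on their centre line; the grasp point (between the pads) lies 19 mm behind it; z points along the fingers, y is the line along which they close (so a half turn about z gives the same grasp; the last joint's range is limited). The gripper opens to 85 mm and grips with 20 to 120 N. Pads are 22 mm wide; open, the fingers measure 114 mm over their backs; the gripper's body (76 mm by 85 mm) begins 54 mm behind the grasp point. The pads swing forward as they close: fully open they stand 13 mm farther back than shut.
Start: joints at [1.418, 0.501, -0.427, 1.55, 0.221, 1.138, -0.21], TCP at [262.581, -594.601, 231.31] pointing down, gripper open.
Joint ranges: [-2.88, 2.88], [-0.31, 2.03], [-1.54, 1.56], [0.2, 2.42], [-1.41, 4.55], [0.19, 2.02], [-2.57, 2.57]. Speed limits (rad/s): [2.57, 2.57, 3.14, 3.14, 3.14, 3.14, 3.14].

## Interface

Orientations are given as a rotation vector (axis times angle).
In Python, from bench import status, eyes, close_job gives the robot as it stands. The module is installed in compiled form; this text tells all that it offers.
- The arm moves only by the tool carry_out, never from a script. Its argument "moves" is text: rows parted by semicolons, each of 7 numbers parted by spaces: the turn, a rotation vector about the tool's x, y, z normalised to -1 to 1, where 1 is pi rad, then the shift along the tool's x, y, z normalised to -1 to 1, where 1 is 0.1 m, then the closure, from -1 (fully open) to 1 (shut), so that 0 is half open. A call has 1 to 10 rows; each row is the pose to reach, as a shift and turn from the pose commanded when the call began, along the tool's axes at that moment, turning the shorter way round; what a row does not reach only later rows make up. A row lasts 1/8 s, in which the tool goes at most 62.5 mm and 10.7 degrees, less where a joint would pass 70% of its speed; a pose out of reach is approached as far as the arm can. A call with a number of a shift or a turn outside -1 to 1 is refused whole. A call with a gripper value outside its range is refused whole. The fingers move at their own pace and stop on an object; "newtons" is the grip in N (left out, the last holds). Time passes only in rows, so rows that repeat a pose let the fingers close. It gives the time, the measured TCP pose, the force, the opening and the grip force at its end, in the units of the state.
- status.observe(): the state, without advancing time (a new reading comes with each control period).
- eyes.grab_frame(name): name is "side" or "top" or "wrist"; returns the picture (420x560x3 uint8, red, green, blue); there is no depth.
- eyes.camera_info(name): a dict with "intrinsics" (3x3 intrinsics, pixels), "xyz" and "orientation" of the camera in the world; the wrist camera has in their place "hand_eye" (4x4, takes a point from camera to tool coordinates, whose origin is the TCP and whose axes are the flange's). Camera axes: x right, y up, looking along -z (the intrinsics and any distortion apply to the point x, -y, -z); pixel columns grow to the right and rows downward; lengths in mm; the calibration is good to about 2 mm. A picture is of the moment at which its call begins: read the wrist's pose just before it. camera_info takes no time and is no camera call.
- close_job(): hands the job in; it is judged then, once.
The state is a dict: "time_s": time; "joint_pos": joint angles; "qd": joint speeds; "joint_torque": joint torques, N m; "tcp_pos": TCP position; "orientation": TCP orientation; "ft_force": force on the tool from outside, world axes, zero at the start; "ft_torque": the same for the moment, N m; "opening": finger opening in mm; "grip_force": force on a finger pad.
Only numpy, scipy, OpenCV 4.12 (cv2) and the standard library are available. Lean on these libraries where they do the work, as an engineer would, in place of code of your own. Each camera call takes 0.05 s, during which the arm holds its last target. There are 200 camera calls.

## Working session

There is one attempt and no reset: what is moved stays moved. The work goes in short steps, Python scripts to look and compute and a tool call to move; the robot and the scene stay as the last step left them, time stands still between calls to the robot, and variables do not carry over. Pictures are saved under pics/ and viewed, at most 10 in all, crops included, and the job is handed in when it is done.

Besides the shell and the picture viewer there is one more tool, called by a JSON object that holds its "name" and its "arguments". carry_out: Moves the arm, as the interface text tells. Its arguments: {"type":"object","properties":{"moves":{"type":"string"},"newtons":{"type":"number"}},"required":["moves"]}

```bash
mkdir -p pics
python3 - <<'E'
from bench import status, eyes
import cv2,json
s=status.observe()
print({k:s[k] for k in("time_s","tcp_pos","orientation","ft_force","opening")})
for n in("top","side","wrist"):
    cv2.imwrite(f"pics/{n}0.png",eyes.grab_frame(n)[:,:,::-1]); print(n,eyes.camera_info(n))
E
```

```text
{'time_s': 0.0, 'tcp_pos': array([ 262.22661246, -594.00283084,  230.25357651]), 'orientation': array([-3.07204785e+00, -6.48100364e-01,  5.79367845e-04]), 'ft_force': array([-0.24623153,  0.10490398,  0.1128508 ]), 'opening': 85.58265939400069}
top {'intrinsics': array([[545.54599579,   0.        , 283.50626544],
       [  0.        , 545.54599579, 212.84662735],
       [  0.        ,   0.        ,   1.        ]]), 'xyz': array([ 464.16579397,   17.66429849, 1168.60492128]), 'orientation': array([ 0.11754177, -0.10378512, -1.54401925])}
side {'intrinsics': array([[446.93470537,   0.        , 285.08685473],
       [  0.        , 446.93470537, 207.26013294],
       [  0.        ,   0.        ,   1.        ]]), 'xyz': array([189.00307237, 674.42580072, 684.84884279]), 'orientation': array([ 0.36577868, -1.19361019, -2.33731197])}
wrist {'intrinsics': array([[291.80351494,   0.        , 279.37727065],
       [  0.        , 291.80351494, 210.04966495],
       [  0.        ,   0.        ,   1.        ]]), 'hand_eye': array([[-4.97374688e-04,  9.53549931e-01,  3.01234595e-01,
         7.55870070e+01],
       [ 9.99999675e-01,  6.65265241e-04, -4.54758850e-04,
        -2.04482946e-01],
       [-6.34036176e-04,  3.01234271e-01, -9.53549952e-01,
        -1.41882398e+02],
       [ 0.00000000e+00,  0.00000000e+00,  0.00000000e+00,
         1.00000000e+00]])}
```

View pics/top0.png

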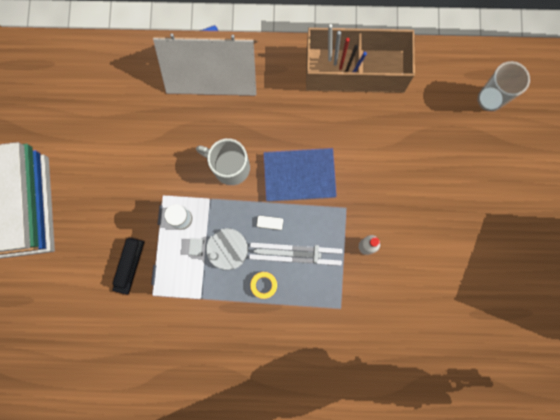

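View pics/side0.png

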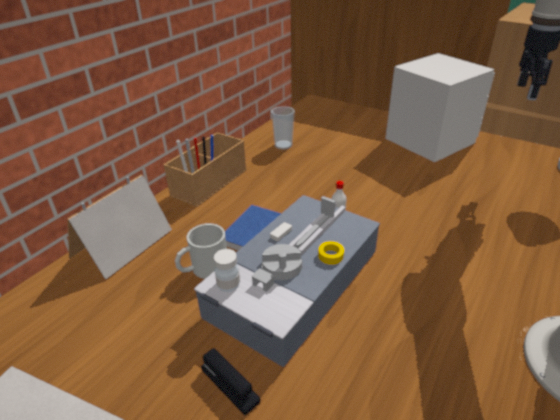

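The box's +y end (lid) points left in the top view, so the box is roughly aligned with the world. The disc is near (227,249) with its slot diagonal, and the tab is near (317,255). I'll enlarge this area.

Run:
```python
import cv2
a=cv2.imread("pics/top0.png")[185:315,145:345]
cv2.imwrite("pics/c1.png",cv2.resize(a,None,fx=4,fy=4,interpolation=cv2.INTER_CUBIC))
```

```text
(no output)
```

View pics/c1.png

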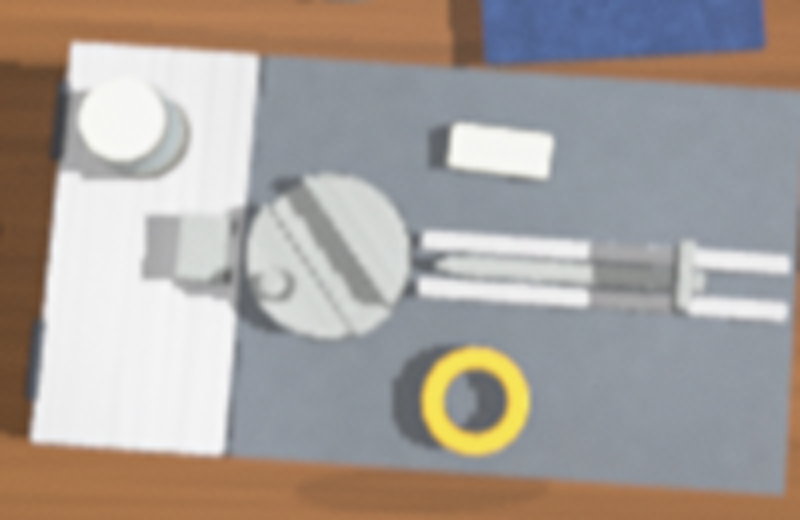

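```bash
cat > h.py <<'E'
import numpy as np
from scipy.spatial.transform import Rotation as R
from bench import status, eyes
def ray(cam,u,v,pose=None):
    i=eyes.camera_info(cam);K=i["intrinsics"]
    d=np.array([(u-K[0,2])/K[0,0],-(v-K[1,2])/K[1,1],-1])
    if pose is None: return np.array(i["xyz"]),R.from_rotvec(i["orientation"]).apply(d)
    H=i["hand_eye"];Rt=R.from_rotvec(pose[1])
    return pose[0]+Rt.apply(H[:3,3]),Rt.apply(H[:3,:3]@d)
def at(cam,u,v,z,pose=None):
    o,d=ray(cam,u,v,pose); return o+d*(z-o[2])/d[2]
def rel(p):  # tool-frame shift (units of 100mm) to reach world p
    s=status.observe(); return R.from_rotvec(s["orientation"]).inv().apply(np.array(p)-s["tcp_pos"])/100
E
python3 - <<'E'
from h import *
P={}
for n,x,y,z in [("disc",328,256,107),("peg",270,280,139),("keeper",206,247,108),("tabL",688,242,144),("tabR",688,310,144),("tabback",696,276,144),("nose",437,264,97),
 ("deckBR",785,492,85),("railUL",422,238,99),("railUR",788,263,99),("railLL",420,290,99),("railLR",787,311,99),("s1",298,183,107),("s2",388,303,107),("s3",262,200,107),("s4",352,334,107),("jar",122,120,157),("lid1",70,42,87),("lid2",30,443,87),("glue",(374-145)*4,(243-185)*4,115),("tape",475,400,104)]:
    P[n]=at("top",145+x/4,185+y/4,z); print(n,P[n].round(1))
a=P["keeper"]-P["tabback"];print("boxy dir",np.degrees(np.arctan2(-a[0],a[1])))
for p,q in(("railUR","railUL"),("railLR","railLL"),("lid2","lid1")):
    a=P[q]-P[p];print(p,np.degrees(np.arctan2(a[1],a[0])))
a=P["peg"]-P["disc"];print("peg",np.hypot(a[0],a[1]),np.arctan2(a[1],a[0]))
for p,q in(("s1","s2"),("s3","s4")):
    a=P[p]-P[q];print("slot+-90 ->peg",np.arctan2(a[1],a[0])+np.pi/2)
a=P["tabback"]-P["disc"];print(np.hypot(a[0],a[1]))
s=status.observe();print(R.from_rotvec(s["orientation"]).as_matrix().round(3))
E
```

```text
disc [541.4 137.2 107. ]
peg [527.1 160.5 139. ]
keeper [544.3 196.7 108. ]
tabL [549.4 -36.  144. ]
tabR [517.5 -36.5 144. ]
tabback [533.5 -40.  144. ]
nose [539.5  84.6  97. ]
deckBR [433.  -88.4  85. ]
railUL [552.   92.3  99. ]
railUR [544.  -87.5  99. ]
railLL [526.4  92.4  99. ]
railLR [520.5 -87.2  99. ]
s1 [576.8 153.3 107. ]
s2 [519.3 107.2 107. ]
s3 [568.  170.6 107. ]
s4 [503.9 124.1 107. ]
jar [599.2 230.7 157. ]
lid1 [647.6 273.7  87. ]
lid2 [447.6 282.2  87. ]
glue [ 559.2 -147.6  115. ]
tape [473.7  63.7 104. ]
boxy dir -2.6187876311625025
railUR 87.45742348348193
railLR 88.11082485701586
lid2 -2.439572242053931
peg 27.3711313820253 2.1208694960990107
slot+-90 ->peg 2.24685864131785
slot+-90 ->peg 2.197874315119404
177.39374223833047
[[ 0.915  0.404 -0.001]
 [ 0.404 -0.915  0.001]
 [ 0.    -0.001 -1.   ]]
```

{"name": "carry_out", "arguments": {"moves": "0 0 0 0.4 -0.4 0 1; 0 0 0 0.8 -0.8 0 1; 0 0 0 1 -1 0 1", "newtons": 60}}

```text
time_s: 0.52
tcp_pos: [315.3, -459.2, 231.2]
orientation: [-3.071, -0.654, -0.001]
ft_force: [0.2, 0.0, 0.6]
opening: 32.3
grip_force: 0.0
```

{"name": "carry_out", "arguments": {"moves": "0 0 0 0.4 -0.4 0 1; 0 0 0 0.8 -0.8 0 1; 0 0 0 1 -1 0 1"}}

```text
time_s: 0.9
tcp_pos: [365.8, -327.4, 231.3]
orientation: [-3.072, -0.654, -0.0]
ft_force: [-0.3, -1.0, -0.0]
opening: 0.0
grip_force: 0.0
```

Run:
```python
from h import *
s=status.observe();print(s["time_s"],s["tcp_pos"],s["orientation"],s["joint_pos"].round(2),s["opening"])
```

```text
0.9 [ 365.83328891 -327.41305835  231.32507974] [-3.07216795e+00 -6.54374468e-01 -5.99034565e-05] [ 1.18  0.23 -0.57  1.94  0.14  1.02 -0.61] 0.032464449089582924
```

{"name": "carry_out", "arguments": {"moves": "0 0 0 0.4 -0.4 0 1; 0 0 0 0.8 -0.8 0 1; 0 0 0 1 -1 0 1"}}

```text
time_s: 1.27
tcp_pos: [416.6, -195.7, 231.4]
orientation: [-3.073, -0.655, -0.0]
ft_force: [-1.1, -0.4, -0.5]
opening: 0.1
grip_force: 0.0
```

{"name": "carry_out", "arguments": {"moves": "0 0 0 0.4 -0.4 0 1; 0 0 0 0.8 -0.8 0 1; 0 0 0 1 -1 0 1"}}

```text
time_s: 1.65
tcp_pos: [467.6, -63.7, 231.5]
orientation: [-3.072, -0.654, -0.001]
ft_force: [0.4, -0.9, -1.1]
opening: 0.0
grip_force: 0.0
```

{"name": "carry_out", "arguments": {"moves": "0 0 0 0.4 -0.4 0 1; 0 0 0 0.8 -0.8 0 1; 0 0 0 1 -1 0 1"}}

```text
time_s: 2.02
tcp_pos: [518.4, 68.4, 231.4]
orientation: [-3.071, -0.654, -0.001]
ft_force: [-0.3, -0.4, 0.7]
opening: 0.1
grip_force: 0.0
```

{"name": "carry_out", "arguments": {"moves": "0 0 -0.05 0.2 -0.35 0 1; 0 0 -0.1 0.4 -0.7 0 1; 0 0 -0.15 0.52 -1 0 1; 0 0 -0.2 0.52 -1 0 1; 0 0 -0.25 0.52 -1 0 1; 0 0 -0.3 0.52 -1 0 1; 0 0 -0.355 0.52 -1 0 1; 0 0 -0.355 0.52 -1 0 1; 0 0 -0.355 0.52 -1 0 1"}}

```text
time_s: 3.15
tcp_pos: [525.1, 177.1, 231.2]
orientation: [-2.269, -2.173, 0.0]
ft_force: [-1.5, 0.1, -0.6]
opening: 0.0
grip_force: 0.0
```

Run:
```python
from h import *
import cv2
s=status.observe();print(s["time_s"],s["tcp_pos"],s["orientation"],s["joint_pos"].round(2),s["opening"])
print(R.from_rotvec(s["orientation"]).as_matrix().round(3))
cv2.imwrite("pics/w1.png",eyes.grab_frame("wrist")[:,:,::-1])
```

```text
3.15 [525.09849683 177.1065461  231.16870759] [-2.26871309e+00 -2.17282841e+00  3.35353640e-04] [ 0.43  0.5  -1.05  1.78  0.47  1.14 -0.82] 0.00976998654254664
[[ 0.043  0.999 -0.   ]
 [ 0.999 -0.043  0.   ]
 [-0.    -0.    -1.   ]]
```

View pics/w1.png

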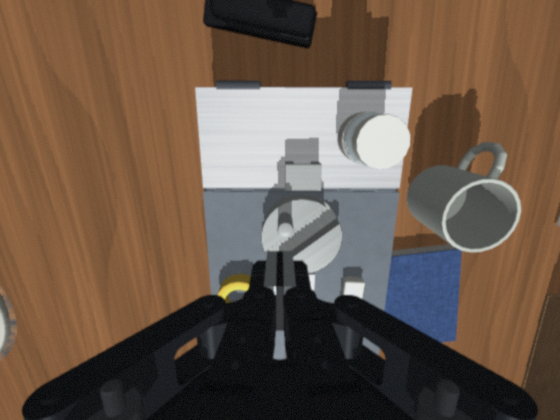

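The wrist view shows the peg top at (286,229), the disc centre at (302,236) and the keeper top at about (303,178). The closed tips end at about (280,262).

Run:
```python
from h import *
s=status.observe();p=(s["tcp_pos"],s["orientation"])
for n,u,v,z in(("disc",302,236,107),("peg",286,229,139),("keeper",303,176,108),("jar",383,141,157),("tipL",264,262,231),("tipR",297,262,231)):
    print(n,at("wrist",u,v,z,p).round(1))
```

```text
disc [544.6 141.8 107. ]
peg [528.9 162.3 139. ]
keeper [546.6 201.7 108. ]
jar [601.2 234.4 157. ]
tipL [515.6 179.6 231. ]
tipR [533.4 178.8 231. ]
```

{"name": "carry_out", "arguments": {"moves": "0 0 0 0.12 0.02 0.3 1; 0 0 0 0.12 0.02 0.7 1; 0 0 0 0.12 0.02 0.95 1; 0 0 0 0.12 0.02 0.95 1"}}

```text
time_s: 3.7
tcp_pos: [526.2, 188.6, 134.7]
orientation: [-2.265, -2.175, 0.005]
ft_force: [0.9, 0.4, 0.9]
opening: -0.1
grip_force: 0.0
```

{"name": "carry_out", "arguments": {"moves": "0 0 0 0 0 0.14 1; 0 0 0 -0.03 0 0.14 1; 0 0 0 -0.06 0 0.14 1; 0 0 0 -0.06 0 0.14 1"}}

```text
time_s: 4.2
tcp_pos: [527.9, 182.7, 122.9]
orientation: [2.266, 2.175, 0.001]
ft_force: [0.1, 0.2, -0.4]
opening: -0.0
grip_force: 0.0
```

{"name": "carry_out", "arguments": {"moves": "0 0 0 -0.04 -0.03 0 1; 0 0 0 -0.08 -0.06 0 1; 0 0 0 -0.12 -0.08 0 1; 0 0 0 -0.16 -0.10 0 1; 0 0 0 -0.19 -0.11 0 1; 0 0 0 -0.22 -0.12 0 1; 0 0 0 -0.22 -0.12 0 1"}}

```text
time_s: 5.08
tcp_pos: [511.3, 164.5, 122.5]
orientation: [-2.259, -2.177, 0.001]
ft_force: [-5.8, 6.4, 2.4]
opening: -0.2
grip_force: 3.6
```

Run:
```python
from h import *
import cv2
s=status.observe();print(s["time_s"],s["tcp_pos"],s["orientation"],s["ft_force"])
a=eyes.grab_frame("wrist")[:,:,::-1];b=eyes.grab_frame("top")[185:315,145:345,::-1]
cv2.imwrite("pics/w2.png",a)
b=cv2.resize(b,None,fx=2.8,fy=2.8,interpolation=3)
cv2.imwrite("pics/m2.png",cv2.vconcat([cv2.resize(a[:,:,:],(560,420))[0:236],b[:, :560]]))
```

```text
5.075 [511.27738224 164.49340717 122.46959309] [-2.25860244e+00 -2.17704683e+00  1.32442304e-03] [-5.83021125  6.3823301   2.40074953]
```

View pics/m2.png

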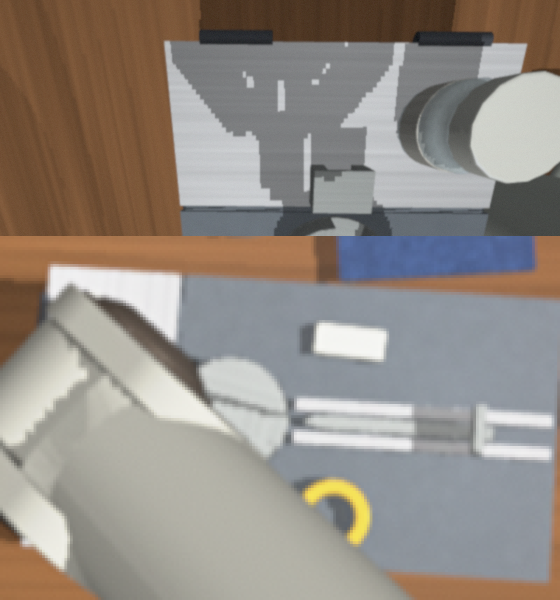

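The disc is nearly lined up: its slot edge runs (205,400)→(283,412) and the rails run (295,402)→(552,421). I'll measure the remaining angle.

Run:
```python
from h import *
import cv2
f=lambda x,y,z:at("top",145+x/2.8,185+(y-236)/2.8,z)
for p,q,z in(((205,400),(283,412),107),((295,402),(552,419),99),((295,437),(552,455),99)):
    a=f(*p,z)-f(*q,z);print(f(*p,z).round(1),np.arctan2(a[1],a[0])+np.pi/2)
b=cv2.imread("pics/m2.png")[236:];c=cv2.resize(b[100:240,180:320],None,fx=4,fy=4,interpolation=3);cv2.imwrite("pics/c3.png",c)
```

```text
[551.6 154.8 107. ] 3.013032035696493
[552.4  92.6  99. ] 3.099358880943652
[527.8  91.7  99. ] 3.095871260807241
```

View pics/c3.png

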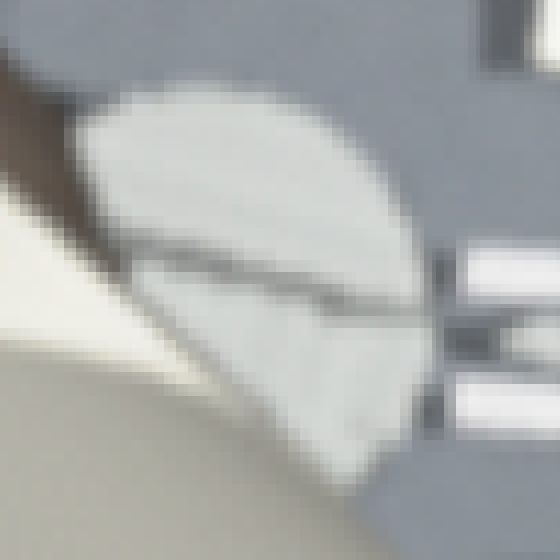

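{"name": "carry_out", "arguments": {"moves": "0 0 0 -0.02 0.01 0 1; 0 0 0 -0.04 0.01 0 1; 0 0 0 -0.04 0.01 0 1"}}

```text
time_s: 5.55
tcp_pos: [513.5, 158.9, 122.0]
orientation: [-2.261, -2.177, 0.001]
ft_force: [-2.1, 3.8, -0.7]
opening: -0.1
grip_force: 1.9
```

{"name": "carry_out", "arguments": {"moves": "0 0 0 0.15 0 -0.05 1; 0 0 0 0.3 0 -0.4 1; 0 0 0 0.3 0 -0.9 1; 0 0 0 0.3 0 -1 1; 0 0 0 0.3 0 -1 1"}}

```text
time_s: 6.18
tcp_pos: [517.3, 187.6, 223.1]
orientation: [2.264, 2.175, 0.002]
ft_force: [0.1, -0.5, -0.7]
opening: -0.1
grip_force: 0.0
```

Run:
```python
from h import *
import cv2
s=status.observe();print(s["time_s"],s["tcp_pos"],s["orientation"],s["ft_force"])
a=eyes.grab_frame("wrist")[:,:,::-1];b=eyes.grab_frame("top")[185:315,145:345,::-1]
b=cv2.resize(b,None,fx=2.8,fy=2.8,interpolation=3)
cv2.imwrite("pics/m3.png",cv2.vconcat([cv2.resize(a[130:270,180:460],None,fx=2,fy=2,interpolation=3)[:236],b[:, :560]]))
```

```text
6.175 [517.3385234  187.57709151 223.12579164] [2.26431487e+00 2.17487753e+00 1.97473080e-03] [ 0.07462121 -0.52438571 -0.66227251]
```

View pics/m3.png

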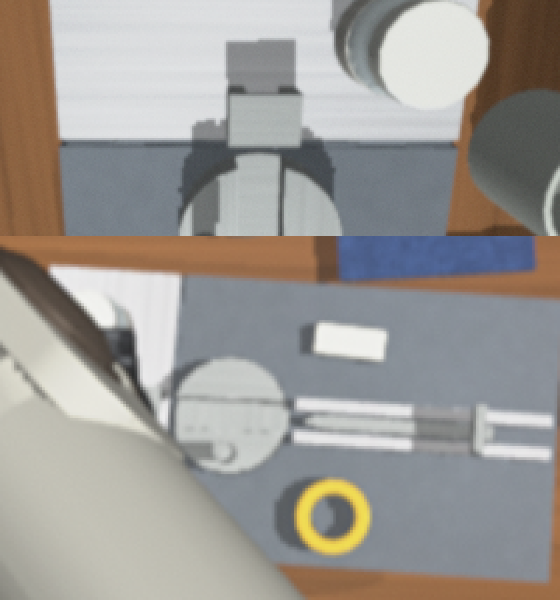

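Disc is clear of the finger: centre at about (231,414), peg top at (224,451), and the slot edge runs (178,398)→(288,402).

Run:
```python
from h import *
f=lambda x,y,z:at("top",145+x/2.8,185+(y-236)/2.8,z)
for p,q,z in(((178,398),(288,402),107),((185,431),(265,433),107),((295,402),(552,419),99)):
    a=f(*p,z)-f(*q,z);print(f(*p,z).round(1),np.arctan2(a[1],a[0])+np.pi/2)
a=f(224,451,139)-f(231,415,107);print(a,np.arctan2(a[1],a[0]))
print(f(483,429,144))
```

```text
[552.6 173.7 107. ] 3.1290787660819275
[529.7 167.8 107. ] 3.140659307322406
[552.4  92.6  99. ] 3.099358880943652
[-26.66660005   0.19344798  32.        ] 3.134338463334351
[533.54671464 -37.19121768 144.        ]
```

{"name": "carry_out", "arguments": {"moves": "0 0 0 -0.5 0.05 0 1; 0 0 0 -1 0.1 0 1"}}

```text
time_s: 6.52
tcp_pos: [521.7, 86.4, 220.9]
orientation: [-2.262, -2.178, 0.003]
ft_force: [1.4, -0.3, -0.1]
opening: -0.3
grip_force: 0.0
```

{"name": "carry_out", "arguments": {"moves": "0 0 0 -0.5 0.05 0 1; 0 0 0 -1 0.1 0 1"}}

```text
time_s: 6.78
tcp_pos: [527.6, -15.0, 220.8]
orientation: [-2.264, -2.175, 0.002]
ft_force: [1.1, -0.5, 0.3]
opening: -0.1
grip_force: 0.0
```

{"name": "carry_out", "arguments": {"moves": "0 0 0 -0.3 0.07 0 1; 0 0 0 -0.55 0.07 0 1; 0 0 0 -0.55 0.07 0 1; 0 0 0 -0.55 0.07 0 1"}}

```text
time_s: 7.28
tcp_pos: [532.9, -67.2, 221.6]
orientation: [-2.263, -2.177, 0.0]
ft_force: [0.2, 0.2, 0.3]
opening: 0.3
grip_force: 0.0
```

Run:
```python
from h import *
import cv2
s=status.observe();print(s["time_s"],s["tcp_pos"],s["orientation"],s["joint_pos"].round(2))
cv2.imwrite("pics/w4.png",eyes.grab_frame("wrist")[:,:,::-1])
print(rel([534,-65,112]))
```

```text
7.275 [532.87864801 -67.18998694 221.58447682] [-2.26305904e+00 -2.17664328e+00  1.58274916e-04] [ 0.9   0.48 -1.06  1.83  0.46  1.11 -0.36]
[0.01690509 0.00983242 1.09862633]
```

View pics/w4.png

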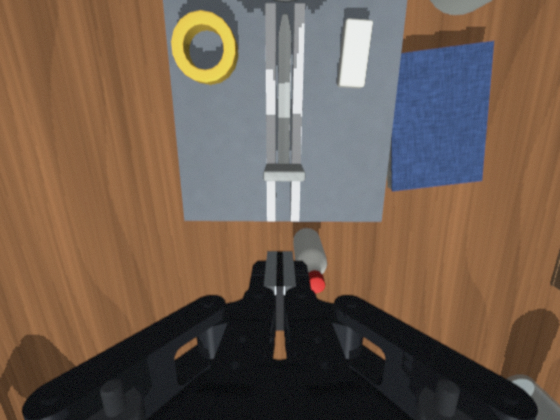

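The tab is at about (284,170) ahead of the fingers (280,262), and the bottle is clear behind. Descending.

{"name": "carry_out", "arguments": {"moves": "0 0 0 0.02 0.02 0.5 1; 0 0 0 0.02 0.02 0.9 1; 0 0 0 0.02 0.02 0.9 1"}}

```text
time_s: 7.7
tcp_pos: [533.0, -64.7, 129.9]
orientation: [-2.258, -2.176, 0.005]
ft_force: [-0.2, 0.6, 0.4]
opening: -0.2
grip_force: 0.0
```

{"name": "carry_out", "arguments": {"moves": "0 0 0 0 0 0.1 1; 0 0 0 0 0 0.18 1; 0 0 0 0 0 0.18 1; 0 0 0 0.05 0 0.18 1; 0 0 0 0.1 0 0.18 1; 0 0 0 0.15 0 0.18 1; 0 0 0 0.2 0 0.18 1; 0 0 0 0.25 0 0.18 1; 0 0 0 0.3 0 0.18 1; 0 0 0 0.3 0 0.18 1"}}

```text
time_s: 8.95
tcp_pos: [536.8, -35.8, 114.4]
orientation: [-2.264, -2.178, -0.001]
ft_force: [0.7, -0.6, 1.2]
opening: 0.3
grip_force: 0.5
```

{"name": "carry_out", "arguments": {"moves": "0 0 0 0.07 0 0 1; 0 0 0 0.14 0 0 1; 0 0 0 0.21 0 0 1; 0 0 0 0.28 0 0 1; 0 0 0 0.35 0 0 1; 0 0 0 0.42 0 0 1; 0 0 0 0.49 0 0 1; 0 0 0 0.56 0 0 1; 0 0 0 0.63 0 0 1; 0 0 0 0.7 0 0 1"}}

```text
time_s: 10.2
tcp_pos: [539.6, 34.0, 114.4]
orientation: [2.265, 2.177, 0.0]
ft_force: [2.2, -3.5, -0.5]
opening: 0.2
grip_force: 1.6
```

Run:
```python
from h import *
import cv2
s=status.observe();print(s["time_s"],s["tcp_pos"],s["ft_force"])
a=eyes.grab_frame("wrist")[:,:,::-1];b=eyes.grab_frame("top")[185:315,145:345,::-1]
b=cv2.resize(b,None,fx=2.8,fy=2.8,interpolation=3)
cv2.imwrite("pics/m5.png",cv2.vconcat([cv2.resize(a[60:270,140:420],None,fx=2,fy=2,interpolation=3)[:236],b[:, :560]]))
```

```text
10.2 [539.57094655  33.99756785 114.38286536] [ 2.20250959 -3.4511936  -0.4621363 ]
```

View pics/m5.png

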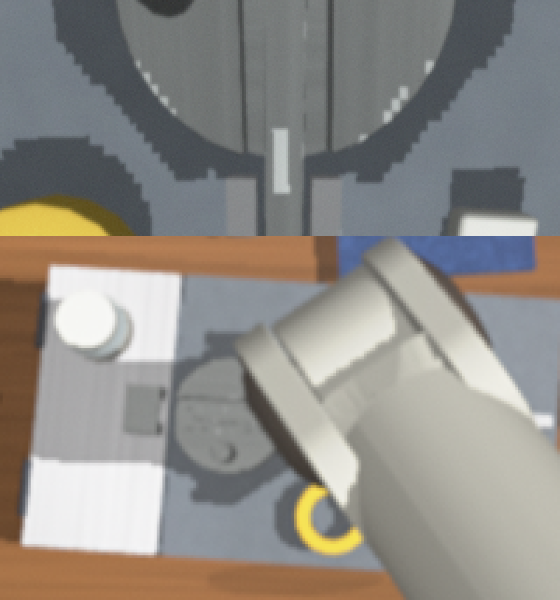

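The bolt has entered the slot and is running centrally through it at about 3.5 N, so I'll keep pushing.

{"name": "carry_out", "arguments": {"moves": "0 0 0 0.06 0 0 1; 0 0 0 0.12 0 0 1; 0 0 0 0.18 0 0 1; 0 0 0 0.24 0 0 1; 0 0 0 0.3 0 0 1; 0 0 0 0.34 0 0 1; 0 0 0 0.36 0 0 1"}}

```text
time_s: 11.18
tcp_pos: [540.6, 69.9, 114.2]
orientation: [-2.264, -2.177, 0.001]
ft_force: [-2.2, -1.6, 1.5]
opening: 0.4
grip_force: 1.5
```

{"name": "carry_out", "arguments": {"moves": "0 0 0 0.02 0 0 1; 0 0 0 0.03 0 0 1; 0 0 0 0.03 0 0 1"}}

```text
time_s: 11.55
tcp_pos: [540.9, 72.6, 114.2]
orientation: [-2.265, -2.177, 0.0]
ft_force: [-1.7, -2.7, -0.5]
opening: -0.2
grip_force: 1.1
```

{"name": "carry_out", "arguments": {"moves": "0 0 0 0.015 0 0 1; 0 0 0 0.03 0 0 1; 0 0 0 0.03 0 0 1"}}

```text
time_s: 11.92
tcp_pos: [541.0, 75.3, 114.2]
orientation: [2.265, 2.177, -0.001]
ft_force: [-2.3, -3.9, -0.9]
opening: 0.1
grip_force: 1.9
```

{"name": "carry_out", "arguments": {"moves": "0 0 0 0.01 0 0 1; 0 0 0 0.02 0 0 1; 0 0 0 0.02 0 0 1"}}

```text
time_s: 12.3
tcp_pos: [541.0, 75.3, 114.2]
orientation: [2.265, 2.174, -0.005]
ft_force: [-3.3, -7.4, 2.8]
opening: -0.0
grip_force: 4.0
```

{"name": "carry_out", "arguments": {"moves": "0 0 0 0.01 0 0 1; 0 0 0 0.02 0 0 1; 0 0 0 0.02 0 0 1"}}

```text
time_s: 12.68
tcp_pos: [541.0, 75.3, 114.2]
orientation: [2.266, 2.171, -0.009]
ft_force: [-4.6, -12.0, 5.2]
opening: -0.0
grip_force: 6.1
```

{"name": "carry_out", "arguments": {"moves": "0 0 0 -0.15 0 0 1; 0 0 0 -0.3 0 0 1; 0 0 0 -0.3 0 -0.5 1; 0 0 0 -0.3 0 -1 1; 0 0 0 -0.3 0 -1 1"}}

```text
time_s: 13.3
tcp_pos: [543.3, 50.6, 218.4]
orientation: [2.262, 2.173, 0.011]
ft_force: [-1.0, -0.7, -0.6]
opening: -0.2
grip_force: 0.0
```

{"name": "carry_out", "arguments": {"moves": "0 0 0 -0.5 -0.5 0 1; 0 0 0 -1 -0.9 0 1; 0 0 0 -1 -0.9 0 1; 0 0 0 -1 -0.9 0 1"}}

```text
time_s: 13.8
tcp_pos: [446.1, -47.8, 214.1]
orientation: [2.268, 2.173, 0.0]
ft_force: [1.2, 1.0, -0.9]
opening: -0.0
grip_force: 0.0
```

{"name": "carry_out", "arguments": {"moves": "0 0 0 -0.5 0 0 1; 0 0 0 -1 0 0 1; 0 0 0 -1 0 0 1; 0 0 0 -1 0 0 1"}}

```text
time_s: 14.3
tcp_pos: [443.5, -144.7, 214.3]
orientation: [-2.262, -2.179, -0.003]
ft_force: [-0.3, 0.7, -0.3]
opening: -0.3
grip_force: 0.0
```

Run:
```python
from h import *
import cv2
s=status.observe();print(s["time_s"],s["tcp_pos"],s["ft_force"])
b=eyes.grab_frame("top")[185:315,145:345,::-1]
cv2.imwrite("pics/m6.png",cv2.resize(b,None,fx=4,fy=4,interpolation=3))
```

```text
14.3 [ 443.48297362 -144.68465535  214.32875644] [-0.33893541  0.66024432 -0.34221542]
```

View pics/m6.png

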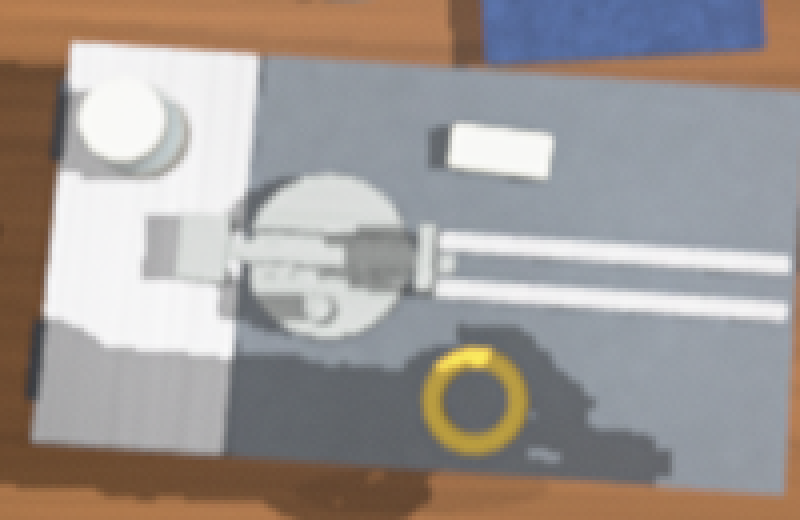

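The bolt runs through the slot into the keeper at about (225,250), with the tab at (427,257), about 122 mm from its start. It stopped firmly with force rising to 12 N. The box and the other things on it haven't moved, and the arm is clear.

```bash
python3 -c "
from bench import close_job
print(close_job())"
```

```text
the job is handed in; nothing more can be done
None
```

The medicine box is locked: the disc slot is lined up, the bolt is home against its stop in the keeper, the arm is drawn back clear, and the job is handed in (no verdict was returned).

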